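Lock a rest head onto the shoe jack

ROBOT

A 7-joint arm with a two-finger parallel gripper is mounted at the origin on the work surface. World frame = base frame: x ahead of the robot, y to its left, z up, the work surface at z = 0. Lengths are in mm, angles in rad, forces in N, time in s.
With the tool pointing down it reaches from about 400 to 875 mm from the base axis. Payload 4.4 kg.
Tool frame: the origin (TCP) lies midway between the tips of the shut fingers; the grasp point (between the pads) lies 19 mm behind it; z points along the fingers, y is the line along which they close (so a half turn about z gives the same grasp; the last joint's range is limited). The gripper opens to 85 mm and grips with 20 to 120 N. Pads are 22 mm wide; open, the fingers measure 114 mm over their backs; the gripper's body (76 mm by 85 mm) begins 54 mm behind the grasp point. The pads swing forward as they close: fully open they stand 13 mm farther back than shut.
Start: joints at [1.164, 0.628, 0.038, 1.517, -0.027, 0.996, -0.02], TCP at [217.285, -612.622, 231.313] pointing down, gripper open.
Joint ranges: [-3.06, 3.06], [-0.37, 2.12], [-1.25, 1.32], [0.18, 2.47], [-1.1, 4.24], [0.23, 1.98], [-2.94, 2.94]. Speed limits (rad/s): [2.57, 2.57, 3.14, 3.14, 3.14, 3.14, 3.14].

INTERFACE

Orientations are given as [roll, pitch, yaw] about the fixed x, y, z axes, in that order (R = Rz(yaw) Ry(pitch) Rx(roll)).
In Python, from cell import ctrl gives the robot as it stands.
- The arm moves only by the shell command python3 -m handwheel 'ROWS'. ROWS is JSON, a list of rows, each a list of 3 entries, a list of its own where there are three numbers: the turn, a rotation vector about the tool's x, y, z in degrees, then the shift along the tool's x, y, z in m, then the closure, from 0 (fully open) to 1 (shut). A call has 1 to 5 rows; each row shifts and turns the commanded pose from where the row before left it, along the tool's axes as they then stand; what a row does not reach is not made up. A row lasts 1/12 s, in which the tool goes at most 41.7 mm and 7.16 degrees, less where a joint would pass 70% of its speed; a pose out of reach is approached as far as the arm can. A call is refused whole if a number of a shift passes 0.0417 or a number of a turn 7.16, either way. A call with a gripper value outside its range is refused whole. The fingers move at their own pace and stop on an object; the grip force is fixed at half the most. Time passes only in rows, so rows that do not move let the fingers close. It gives the time, the measured TCP pose, the force, the opening and the grip force at its end, in the units of the state.
- ctrl.read_state(): the state, without advancing time (a new reading comes with each control period).
- ctrl.get_image(name): name is "scene" or "top" or "wrist"; returns a dict with "pixels" (420x560x3 uint8, red, green, blue), "fx", "fy", "cx", "cy" (pixels), "pose" (4x4, takes a point from camera to world coordinates); the wrist camera has in their place "T_tool_cam" (4x4, takes a point from camera to tool coordinates, whose origin is the TCP and whose axes are the flange's). Camera axes: x right, y up, looking along -z (the intrinsics and any distortion apply to the point x, -y, -z); pixel columns grow to the right and rows downward; lengths in mm; the calibration is good to about 2 mm. A picture is of the moment at which its call begins: read the wrist's pose just before it. There is no depth.
- ctrl.finish_job(): hands the job in; it is judged then, once.
The state is a dict: "clock": time; "qpos": joint angles; "qd": joint speeds; "tau": joint torques, N m; "eef_pos": TCP position; "tool_rot": TCP orientation; "force": force on the tool from outside, world axes, zero at the start; "torque": the same for the moment, N m; "width": finger opening in mm; "gripper_force": force on a finger pad.
Only numpy, scipy, OpenCV 4.12 (cv2) and the standard library are available. Lean on these libraries where they do the work, as an engineer would, in place of code of your own. Each camera call takes 0.05 s, during which the arm holds its last target. There are 200 camera calls.

TASK

Fit the jack head with the sole-shaped pad (the one with a slot in its tube) onto the upright stub of the bench jack: slide it down over the spring button until it sits on the collar, and turn it until the button springs out through the slot. Then pull it up firmly, with about 10 N, so that the button takes the pull and proves it locked; let it back down onto the collar and let go. Work gently and by feel, since forcing or wedging it damages the jack, and leave everything else on the bench alone.

Things in the scene. Friction and masses are not known exactly. Their poses are not given: they have to be found in the camera images.
- head_grip (a point): Jack head to fit (about 350 g, 80 mm high, standing upright): centre of its wooden pad, on the tube's axis, 70 mm above its lower end. The sole-shaped pad is 20 mm thick and 44 mm wide (y) with flat parallel sides from x = -35 mm (square heel) to +23 mm; its round toe ends at x = +45 mm. z up, x to the toe. The pad's top is black rubber.
- head_foot (a point): Same head and axes: centre of the lower, open end of its steel tube, 70 mm below head_grip. The tube is 39 mm outside, 31 mm bore, 60 mm long below the pad. Its wall has one slot, on the +x side below the toe, about 12.8 mm wide, from 17 to 30 mm above the lower end.
- stand: Bench jack, screwed down: grey base plate 120 (x) x 90 (y) x 12 mm, origin under its centre on the bench, z up. On it a round grey collar, flat top 48 mm across, 45 mm above the bench; out of that rises a steel stub 28.5 mm across, 55 mm high, its top 6 mm tapered. Over 40 N of contact between head and jack is damage; squeezes on opposite sides add up, so stay under about 15 N felt.
- seat (a point): Centre of the collar's flat top, on the stub's axis; axes as the stand's. The head's lower end must sit here. On the way down it meets the button's ramp about 27 mm above the seat and needs about 5 to 15 N of push to pass it.
- button_level (a point): Point on the stub's axis 24 mm above the seat, where the button is (axes of the stand, not of the button). A brass button 11 mm wide sticks 5 mm out of the stub, flat underside 20 mm and ramp top about 28 mm above the seat. The stub was clamped so that the button faces anywhere within 0.6 rad to either side of the stand's +x: angle not given, find it by turning.
- button (a joint): Travel of the spring button in m: 0 = fully out, about 0.0035 = held in by the tube's wall (about 4 N). With the head on the seat it springs out when the slot is within about 0.13 rad of it; the head then turns no more than about 0.14 rad either way and rises no more than 3 to 4 mm.
- spare_mid (a point): Bystander: another jack head, with a round pad 58 mm across and no slot, 80 mm high, standing upright; this is its mid-height.
- last_a_mid (a point): Bystander: bright green shoe last, 230 mm long, 62 mm wide, 85 mm high; point inside it 35 mm up, x to its toe.
- last_b_mid (a point): Bystander: dull green shoe last of the same size; point inside it 35 mm up.
- hammer: Bystander: hammer lying on the bench.
- gluejar_mid (a point): Bystander: jar, 64 mm across, 85 mm high; its centre.
- tacktin_mid (a point): Bystander: low round tin, 60 mm across, 30 mm high; its centre.
- brush: Bystander: brush lying on the bench.
Things that resemble listed ones, but are neither listed nor needed, are in the scene too. Leave any pink look-alike of the stand alone.

How it is judged:
By the outcome, as a careful person would: the job done as asked, in the order asked, and still so for the second after the job is handed in, with the robot touching nothing.
It also fails if it takes over 64 s, if anything falls off the work surface, if the arm or the gripper's body presses on something with over 40 N, if the wrist force passes 120 N, or if a joint passes its speed limit or range.

## Working session

There is one attempt and no reset: what is moved stays moved. The work goes in short steps, Python scripts to look and compute and a shell command to move; the robot and the scene stay as the last step left them, time stands still between calls to the robot, and variables do not carry over. Pictures are saved under pics/ and viewed, at most 10 in all, crops included, and the job is handed in when it is done.

```bash
mkdir -p pics; ls; python3 - <<'E'
from cell import ctrl
import cv2,numpy as np
s=ctrl.read_state()
print(s)
for n in ("scene","top"):
    d=ctrl.get_image(n); cv2.imwrite(f"pics/{n}0.png",d["pixels"][:,:,::-1])
    print(n,{k:(np.round(v,3).tolist() if k=="pose" else v) for k,v in d.items() if k!="pixels"})
E
```

```text
pics
{'clock': 0.0, 'qpos': array([ 1.16419822,  0.62936602,  0.03845973,  1.51835902, -0.02701224,
        0.99630152, -0.01999235]), 'qd': array([-2.55824171e-05, -6.99523882e-04, -2.52266405e-03, -4.21035859e-04,
        4.09499350e-04, -1.12020181e-03,  3.24606505e-04]), 'tau': array([-6.95745930e-04, -5.63395393e+01,  1.22630272e+00, -1.93442899e+01,
        1.11056969e-02,  1.06009954e-02, -1.29961961e-05]), 'eef_pos': array([ 217.06812814, -612.02236093,  230.37939911]), 'tool_rot': array([-3.13967744e+00,  2.63774547e-05,  3.40784948e-01]), 'force': array([-0.26056358, -0.15233727, -0.71460467]), 'torque': array([0.02674734, 0.01379984, 0.00548648]), 'gripper_force': 0.0, 'width': 85.50849869347554}
scene {'fx': 455.2004801317586, 'fy': 455.2004801317586, 'cx': 285.54382634610323, 'cy': 212.3335581065919, 'pose': [[-0.189, -0.685, 0.704, 1485.157], [0.982, -0.12, 0.147, 190.79], [-0.016, 0.719, 0.695, 979.325], [0.0, 0.0, 0.0, 1.0]]}
top {'fx': 384.21595688391966, 'fy': 384.21595688391966, 'cx': 279.1644478130068, 'cy': 206.51476253245312, 'pose': [[0.0, 0.987, -0.158, 368.024], [-1.0, -0.003, -0.017, -24.486], [-0.017, 0.158, 0.987, 1249.361], [0.0, 0.0, 0.0, 1.0]]}
```

View pics/scene0.png

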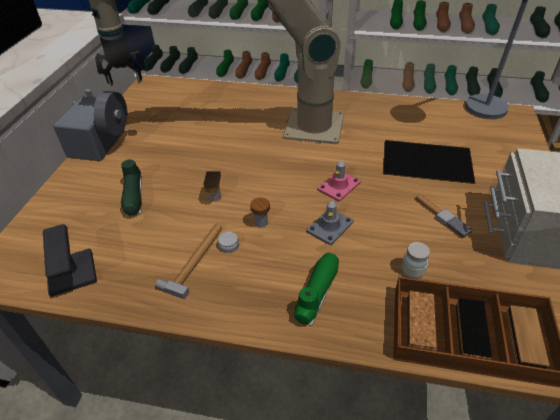

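View pics/top0.png

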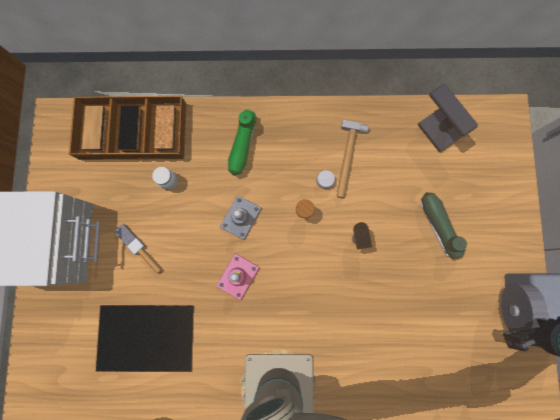

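The scene view shows the slotted head (black sole pad) at about (212,185), the round-pad spare at (260,210), the grey stand at (330,225) and its pink look-alike at (340,183). In the top view the head is at (362,236), the stand at (240,217), the spare at (306,209) and the pink one at (237,277).

```bash
cat > h.py <<'E'
from cell import ctrl
import cv2,numpy as np
from scipy.spatial.transform import Rotation as Rn
def tool():
    s=ctrl.read_state(); T=np.eye(4); T[:3,:3]=Rn.from_euler('xyz',s["tool_rot"]).as_matrix(); T[:3,3]=s["eef_pos"]; return T
def snap(n):
    T=tool(); d=ctrl.get_image(n)
    if n=="wrist": d["pose"]=T@d["T_tool_cam"]
    d["bgr"]=np.ascontiguousarray(d["pixels"][:,:,::-1]); return d
def ray(d,uv):
    uv=np.atleast_2d(uv).astype(float)
    v=np.c_[(uv[:,0]-d["cx"])/d["fx"],-(uv[:,1]-d["cy"])/d["fy"],-np.ones(len(uv))]@d["pose"][:3,:3].T
    return d["pose"][:3,3],v/np.linalg.norm(v,axis=1)[:,None]
def onz(d,uv,z):
    o,v=ray(d,uv); return o+v*((z-o[2])/v[:,2])[:,None]
def proj(d,P):
    P=np.atleast_2d(P); c=(P-d["pose"][:3,3])@d["pose"][:3,:3]
    return np.c_[d["cx"]+d["fx"]*c[:,0]/-c[:,2],d["cy"]-d["fy"]*c[:,1]/-c[:,2]]
def tri(d1,p1,d2,p2):
    o1,v1=ray(d1,p1);o2,v2=ray(d2,p2);v1,v2=v1[0],v2[0]
    t=np.linalg.lstsq(np.c_[v1,-v2],o2-o1,rcond=None)[0]
    a,b=o1+t[0]*v1,o2+t[1]*v2; return (a+b)/2,np.linalg.norm(a-b)
E
python3 - <<'E'
from h import *
t=snap("top");s=snap("scene")
def crop(d,c,w=30,h=22): 
    return cv2.resize(d["bgr"][c[1]-h:c[1]+h,c[0]-w:c[0]+w],(390,286),interpolation=cv2.INTER_NEAREST)
cv2.imwrite("pics/c1.png",np.vstack([np.hstack([crop(t,(362,236)),crop(s,(212,185))]),np.hstack([crop(t,(240,217)),crop(s,(330,220))])]))
print(onz(t,[[362,230]],80),onz(s,[[212,178]],80),onz(t,[[240,215]],100),onz(s,[[331,205]],100))
w=snap("wrist");print(w["T_tool_cam"].round(3).tolist(),w["fx"],w["cx"],w["cy"])
E
```

```text
[[ 482.06821459 -256.65677732   80.        ]] [[ 463.91419813 -252.20570069   80.        ]] [[526.20377802 113.46873976 100.        ]] [[543.86936883 125.79609328 100.        ]]
[[-0.0, 0.954, 0.299, 76.04], [1.0, 0.0, -0.001, 0.76], [-0.001, 0.299, -0.954, -142.304], [0.0, 0.0, 0.0, 1.0]] 344.4441688124823 284.61754194760624 209.4102414507684
```

View pics/c1.png

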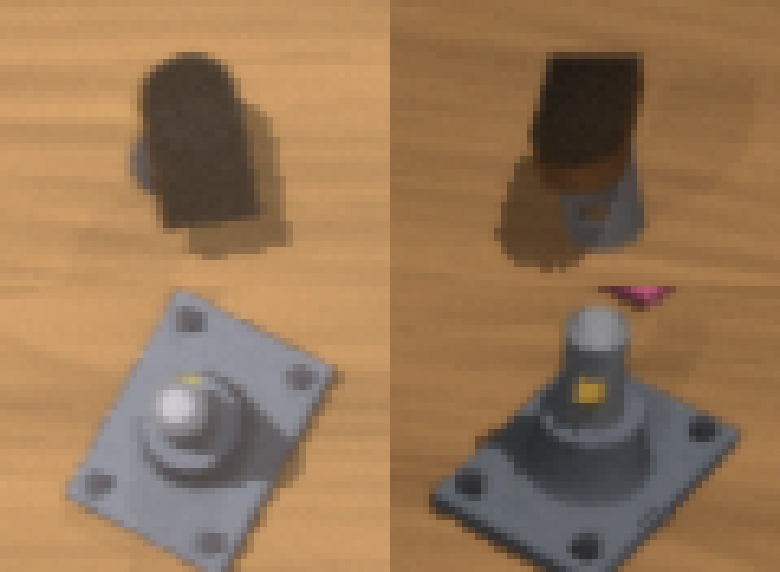

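The crops show the black sole pad with its toe up (slightly left) and the slot visible on the scene-camera side. The stand's brass button is visible in both views at top (239.5,209.5) and scene (330.8,214.3). I'll move above the head.

```bash

python3 -m handwheel '[[[0,0,0],[0.02,-0.014,0],0],[[0,0,0],[0.031,-0.021,0],0],[[0,0,0],[0.031,-0.021,0],0],[[0,0,0],[0.031,-0.021,0],0],[[0,0,0],[0.031,-0.021,0],0]]'
python3 -m handwheel '[[[0,0,0],[0.031,-0.021,0],0],[[0,0,0],[0.031,-0.021,0],0],[[0,0,0],[0.031,-0.021,0],0],[[0,0,0],[0.031,-0.021,0],0],[[0,0,0],[0.031,-0.021,0],0]]'
python3 -m handwheel '[[[0,0,0],[0.031,-0.021,0],0],[[0,0,0],[0.031,-0.021,0],0],[[0,0,6.3],[0,0,0],0],[[0,0,6.3],[0,0,0],0],[[0,0,0],[0,0,0],0]]'
python3 - <<'E'
from h import *
w=snap("wrist");t=snap("top");s=snap("scene")
print(ctrl.read_state()["eef_pos"],ctrl.read_state()["tool_rot"],ctrl.read_state()["qpos"])
cv2.imwrite("pics/w1.png",w["bgr"])
import pickle;pickle.dump((w,t,s),open("v1.pkl","wb"))
E
```

```text
clock: 0.67
eef_pos: [320.9, -470.6, 231.3]
tool_rot: [-3.142, -0.0, 0.34]
force: [1.2, 0.2, -0.0]
width: 85.4
gripper_force: 0.0
clock: 1.08
eef_pos: [432.1, -319.8, 231.4]
tool_rot: [3.141, -0.0, 0.341]
force: [-0.7, 0.8, 0.4]
width: 85.2
gripper_force: 0.0
clock: 1.5
eef_pos: [476.1, -260.2, 231.3]
tool_rot: [3.141, 0.0, 0.12]
force: [0.6, 0.7, 0.6]
width: 85.1
gripper_force: 0.0
[ 475.40243248 -261.40943327  231.30721983] [3.14139572e+00 1.72691971e-04 1.22987373e-01] [ 0.39571071  0.47491912  0.08076739  1.82075234 -0.04887091  0.8478743
 -0.94788907]
```

View pics/w1.png

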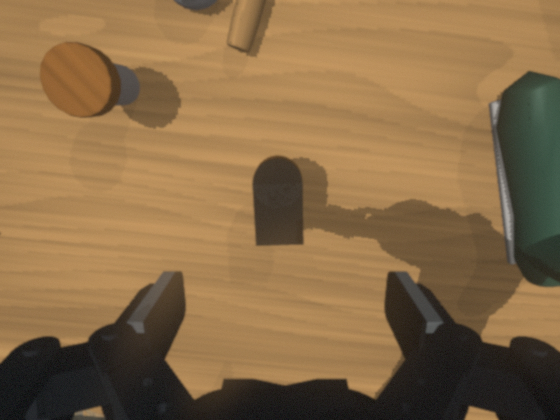

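The wrist view shows the sole pad at about (277,200): toe at (277,156), heel corners at (256,244) and (302,243). The spare is at upper left and the dull green last at right.

```bash
python3 - <<'E'
from h import *
import pickle
w,t,s=pickle.load(open("v1.pkl","rb"))
def mask(d,box,thr):
    u0,v0,u1,v1=box; g=d["bgr"].max(2); m=np.zeros_like(g); m[v0:v1,u0:u1]=(g[v0:v1,u0:u1]<thr)*255
    c=max(cv2.findContours(m,cv2.RETR_EXTERNAL,cv2.CHAIN_APPROX_NONE)[0],key=cv2.contourArea); return c[:,0]
for thr in (60,75,90):
    c=mask(w,(230,140,320,255),thr); P=onz(w,c,80)
    r=cv2.minAreaRect(P[:,:2].astype(np.float32)); print("w",thr,r,cv2.boundingRect(c))
for thr in (70,85):
    c=mask(t,(345,215,378,256),thr); r2=cv2.minAreaRect(onz(t,c,80)[:,:2].astype(np.float32)); print("t",thr,r2)
    cw=mask(w,(230,140,320,255),75)
    # heights from width scale and from two views of the pad centre
    print(tri(w,cv2.minAreaRect(cw)[0],t,cv2.minAreaRect(c)[0]))
# stand: stub-top bright blob & plate in both, button
def hsv(d): return cv2.cvtColor(d["bgr"],cv2.COLOR_BGR2HSV)
for n,d,b in (("t",t,(205,190,275,245)),("s",s,(300,195,362,248))):
    h=hsv(d); u0,v0,u1,v1=b; roi=h[v0:v1,u0:u1]
    br=(roi[...,0]>20)&(roi[...,0]<32)&(roi[...,1]>140)&(roi[...,2]>110)
    ys,xs=np.nonzero(br); print(n,"brass",len(xs),(xs.mean()+u0,ys.mean()+v0) if len(xs) else 0)
    gm=((roi[...,1]<75)).astype(np.uint8)*255
    c=max(cv2.findContours(gm,cv2.RETR_EXTERNAL,cv2.CHAIN_APPROX_NONE)[0],key=cv2.contourArea)[:,0]+[u0,v0]
    print(n,"plate z12",cv2.minAreaRect(onz(d,c,12)[:,:2].astype(np.float32)))
    g=d["bgr"][v0:v1,u0:u1].min(2); m=(g>165).astype(np.uint8); ys,xs=np.nonzero(m);print(n,"bright",len(xs),xs.mean()+u0 if len(xs) else 0,ys.mean()+v0 if len(xs) else 0, g.max())
E
```

```text
w 60 ((463.7545471191406, -238.8870086669922), (0.0, 0.0), 0.0) (258, 203, 1, 1)
w 75 ((466.7959899902344, -256.211181640625), (78.10051727294922, 41.2504997253418), 7.774770259857178) (254, 158, 48, 86)
w 90 ((466.74493408203125, -256.4316711425781), (80.0396957397461, 42.77116394042969), 8.102762222290039) (253, 157, 50, 88)
t 70 ((503.677001953125, -276.85369873046875), (43.579830169677734, 52.71015930175781), 7.517931938171387)
(array([ 493.71800174, -256.21948834,  171.03384941]), np.float64(2.8876241912977765))
t 85 ((477.18682861328125, -272.73126220703125), (89.92790985107422, 82.6337890625), 12.310286521911621)
(array([ 475.73212644, -260.4587487 ,  114.51275435]), np.float64(10.601928208559883))
t brass 0 0
t plate z12 ((532.1326293945312, 123.1922378540039), (91.42658996582031, 119.59791564941406), 62.27064895629883)
t bright 28 236.42857142857142 212.82142857142858 211
s brass 4 (np.float64(329.25), np.float64(214.25))
s plate z12 ((520.1563720703125, 127.03280639648438), (105.83495330810547, 158.01564025878906), 63.96214294433594)
s bright 0 0 0 148
```

```bash

python3 -m handwheel '[[[0,0,0],[0.0105,-0.0374,0],0],[[0,0,0],[0.0105,-0.0374,0],0],[[0,0,0],[0.0105,-0.0374,0],0],[[0,0,0],[0.0105,-0.0374,0],0],[[0,0,0],[0.0105,-0.0374,0],0]]' | head -2
python3 -m handwheel '[[[0,0,0],[0.0105,-0.0374,0],0],[[0,0,0],[0.0105,-0.0374,0],0],[[0,0,0],[0.0105,-0.0374,0],0],[[0,0,0],[0.0105,-0.0374,0],0],[[0,0,0],[0.0105,-0.0374,0],0]]' | head -2
python3 -m handwheel '[[[0,0,0],[0,0,0],0],[[0,0,0],[0,0,0],0]]'
python3 - <<'E'
from h import *
import pickle
w=snap("wrist"); pickle.dump(w,open("v2.pkl","wb")); cv2.imwrite("pics/w2.png",w["bgr"])
E
python3 -m handwheel '[[[0,0,0],[0.04,0,0],0],[[0,0,0],[0.02,0,0],0],[[0,0,0],[0,0,0],0],[[0,0,0],[0,0,0],0]]'
python3 - <<'E'
from h import *
import pickle
w=snap("wrist"); pickle.dump(w,open("v3.pkl","wb"));cv2.imwrite("pics/w3.png",w["bgr"])
v2=pickle.load(open("v2.pkl","rb"))
f=lambda im,c:cv2.resize(im[max(c[1]-110,0):c[1]+110,max(c[0]-75,0):c[0]+75],(400,586))
out=[]
for d in (v2,w):
    c=proj(d,[532,123,60])[0].astype(int); print(c, proj(d,[[532,123,45],[532,123,100]]))
    c=np.clip(c,[75,110],[485,310]);print("crop from",c-[75,110],"scale 2.66"); out.append(f(d["bgr"],c))
cv2.imwrite("pics/c2.png",np.hstack(out))
E
```

```text
clock: 2.07
eef_pos: [505.1, -68.1, 231.5]
clock: 2.48
eef_pos: [534.9, 124.0, 231.5]
clock: 2.65
eef_pos: [534.8, 125.4, 231.1]
tool_rot: [-3.141, -0.0, 0.127]
force: [0.6, -1.0, 0.2]
width: 85.3
gripper_force: 0.0
clock: 3.03
eef_pos: [594.9, 127.2, 230.9]
tool_rot: [3.14, 0.001, 0.118]
force: [-1.1, -0.3, -0.4]
width: 85.4
gripper_force: 0.0
[285 190] [[285.87557837 186.51783243]
 [286.06940171 202.16197617]]
crop from [210  80] scale 2.66
[280 249] [[280.35811571 243.10677025]
 [279.72598669 267.70782345]]
crop from [205 139] scale 2.66
```

View pics/c2.png

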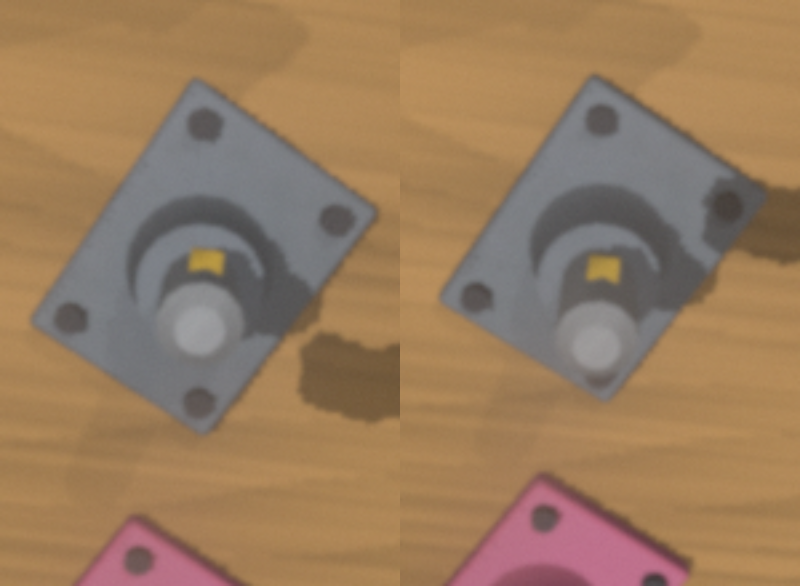

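The two wrist crops show the grey stand, with the stub's top disc at crop (200,328) and (597,346), pixels (285.2,203.3) and (279.1,269.1). The brass button is at crop (206,262) and (603,269), facing the camera and very slightly right.

```bash
python3 - <<'E'
from h import *
import pickle
v2=pickle.load(open("v2.pkl","rb"));v3=pickle.load(open("v3.pkl","rb"));w1=pickle.load(open("v1.pkl","rb"))[0]
def comp(d,m0,seed):
    n,l,st,c=cv2.connectedComponentsWithStats(m0.astype(np.uint8)); i=min(range(1,n),key=lambda k:np.hypot(*(c[k]-seed)) if st[k,4]>30 else 1e9); return c[i],st[i]
tops=[];br=[]
for d,s1,s2 in ((v2,(285.2,203.3),(287.4,178.5)),(v3,(279.1,269.1),(281,240))):
    h=cv2.cvtColor(d["bgr"],cv2.COLOR_BGR2HSV)
    a=comp(d,(h[...,2]>150)&(h[...,1]<60),s1); b=comp(d,(h[...,0]>17)&(h[...,0]<35)&(h[...,1]>130)&(h[...,2]>120),s2)
    print(a,b); tops.append(a[0]);br.append(b[0])
    print("top@100",onz(d,a[0],100),"brass@69",onz(d,b[0],69))
print("tri top",tri(v2,tops[0],v3,tops[1])); print("tri brass",tri(v2,br[0],v3,br[1]))
# head height: wrist vs initial top view
t=dict(v2); T=ctrl.get_image("top"); T["bgr"]=cv2.imread("pics/top0.png")
g=T["bgr"].max(2); m=np.zeros_like(g); m[218:252,350:376]=(g[218:252,350:376]<85)*255
c=max(cv2.findContours(m,0,cv2.CHAIN_APPROX_NONE)[0],key=cv2.contourArea)[:,0]
print("top0 pad",cv2.minAreaRect(onz(T,c,80)[:,:2].astype(np.float32)))
print(tri(w1,np.array([278.0,200.5]),T,cv2.minAreaRect(c)[0]))
print(tool().round(3).tolist())
E
```

```text
(array([284.17299578, 203.11392405]), array([276, 195,  18,  17, 237], dtype=int32)) (array([286.97402597, 177.37662338]), array([281, 174,  12,   8,  77], dtype=int32))
top@100 [[530.98817855 124.45076705 100.        ]] brass@69 [[546.23289477 123.90856977  69.        ]]
(array([277.82142857, 268.73979592]), array([270, 261,  17,  16, 196], dtype=int32)) (array([281.18181818, 239.25974026]), array([276, 236,  11,   8,  77], dtype=int32))
top@100 [[530.80811206 124.54818042 100.        ]] brass@69 [[546.17088984 123.58960253  69.        ]]
tri top (array([531.22197586, 124.52992728, 100.80693633]), np.float64(0.10146038810270279))
tri brass (array([546.30974065, 123.76168784,  69.34618197]), np.float64(0.31686321008904883))
top0 pad ((466.1217346191406, -255.0607452392578), (74.98180389404297, 41.75593185424805), 9.228163719177246)
(array([ 466.29642927, -256.37525015,   73.47921535]), np.float64(0.0561938266303373))
[[0.993, 0.118, -0.002, 593.493], [0.118, -0.993, -0.001, 128.018], [-0.002, 0.001, -1.0, 231.111], [0.0, 0.0, 0.0, 1.0]]
```

```bash

python3 -m handwheel '[[[0,0,0],[-0.0176,0.0367,0],0],[[0,0,0],[-0.0176,0.0367,0],0],[[0,0,0],[-0.0176,0.0367,0],0],[[0,0,0],[-0.0176,0.0367,0],0],[[0,0,0],[-0.0176,0.0367,0],0]]' | head -2
python3 -m handwheel '[[[0,0,0],[-0.0176,0.0367,0],0],[[0,0,0],[-0.0176,0.0367,0],0],[[0,0,0],[-0.0176,0.0367,0],0],[[0,0,0],[-0.0176,0.0367,0],0],[[0,0,0],[-0.0176,0.0367,0],0]]' | head -2
python3 -m handwheel '[[[0,0,-1.3],[0,0,0.03],0],[[0,0,0],[0,0,0.03],0],[[0,0,0],[0,0,0.02],0],[[0,0,0],[0,0,0],0],[[0,0,0],[0,0,0],0]]'
python3 - <<'E'
from h import *
w=snap("wrist"); T=tool();print(T.round(3).tolist())
g=w["bgr"].max(2); m=np.zeros_like(g); m[100:330,200:370]=(g[100:330,200:370]<85)*255
c=max(cv2.findContours(m,0,cv2.CHAIN_APPROX_NONE)[0],key=cv2.contourArea)[:,0]
print(cv2.minAreaRect(onz(w,c,80)[:,:2].astype(np.float32)),cv2.boundingRect(c))
cv2.imwrite("pics/w4.png",w["bgr"])
E
```

```text
clock: 3.55
eef_pos: [526.9, -64.8, 231.7]
clock: 3.97
eef_pos: [461.5, -257.2, 231.8]
clock: 4.38
eef_pos: [462.4, -255.2, 151.1]
tool_rot: [-3.14, 0.002, 0.143]
force: [0.0, -0.1, -0.1]
width: 85.5
gripper_force: 0.0
[[0.99, 0.143, 0.0, 463.667], [0.143, -0.99, -0.0, -255.621], [0.0, 0.0, -1.0, 152.221], [0.0, 0.0, 0.0, 1.0]]
((466.3804931640625, -256.5443115234375), (79.23651123046875, 43.216064453125), 8.21287727355957) (253, 157, 67, 116)
```

```bash

python3 -m handwheel '[[[0,0,0],[-0.001,0.0013,0.03],0],[[0,0,0],[0,0,0.03],0],[[0,0,0],[0,0,0.025],0],[[0,0,0],[0,0,0.019],0],[[0,0,0],[0,0,0],0]]'
python3 -m handwheel '[[[0,0,0],[0,0,0],0],[[0,0,0],[0,0,0],0.2],[[0,0,0],[0,0,0],0.4],[[0,0,0],[0,0,0],0.6],[[0,0,0],[0,0,0],0.8]]'
python3 -m handwheel '[[[0,0,0],[0,0,0],1],[[0,0,0],[0,0,0],1],[[0,0,0],[0,0,0],1],[[0,0,0],[0,0,0],1],[[0,0,0],[0,0,0],1]]'
```

```text
clock: 4.85
eef_pos: [462.2, -256.1, 46.0]
tool_rot: [-3.14, 0.002, 0.144]
force: [-0.4, 1.4, -0.3]
width: 85.6
gripper_force: 0.0
clock: 5.27
eef_pos: [464.0, -257.0, 48.9]
tool_rot: [3.141, -0.002, 0.144]
force: [-0.8, 0.9, 8.9]
width: 43.2
gripper_force: 59.3
clock: 5.68
eef_pos: [464.0, -257.0, 48.9]
tool_rot: [3.141, -0.002, 0.144]
force: [0.1, 1.6, 7.8]
width: 43.3
gripper_force: 59.6
```

```bash

python3 -m handwheel '[[[0,0,0],[0,0,-0.003],1],[[0,0,0],[0,0,-0.01],1],[[0,0,0],[0,0,-0.03],1],[[0,0,0],[0,0,-0.037],1],[[0,0,0],[0,0,-0.037],1]]'
python3 -m handwheel '[[[0,0,0],[0,0,-0.03],1],[[0,0,0],[0,0,0],1],[[0,0,0],[0,0,0],1]]'
python3 - <<'E'
from h import *
import pickle
w=snap("wrist"); s=snap("scene"); T=tool(); print(T.round(3).tolist(), ctrl.read_state()["force"],ctrl.read_state()["torque"])
pickle.dump((w,s),open("v5.pkl","wb"))
a=w["bgr"][:,60:500]; c=proj(s,T[:3,3])[0].astype(int); print(c)
b=cv2.resize(s["bgr"][c[1]-40:c[1]+65,max(c[0]-45,0):c[0]+45],(360,420)); cv2.imwrite("pics/c5.png",np.hstack([a,b]))
E
```

```text
clock: 6.1
eef_pos: [462.0, -256.4, 165.6]
tool_rot: [-3.14, 0.002, 0.143]
force: [1.2, -0.4, -2.6]
width: 43.6
gripper_force: 61.9
clock: 6.35
eef_pos: [463.8, -257.3, 196.4]
tool_rot: [3.139, -0.003, 0.144]
force: [0.5, 0.4, -3.5]
width: 43.1
gripper_force: 62.2
[[0.99, 0.143, -0.002, 461.921], [0.143, -0.99, 0.001, -256.236], [-0.002, -0.001, -1.0, 193.527], [0.0, 0.0, 0.0, 1.0]] [-0.01461835  0.43705503 -3.08693098] [ 0.0340939  -0.0235451  -0.05328891]
[205 147]
```

View pics/c5.png

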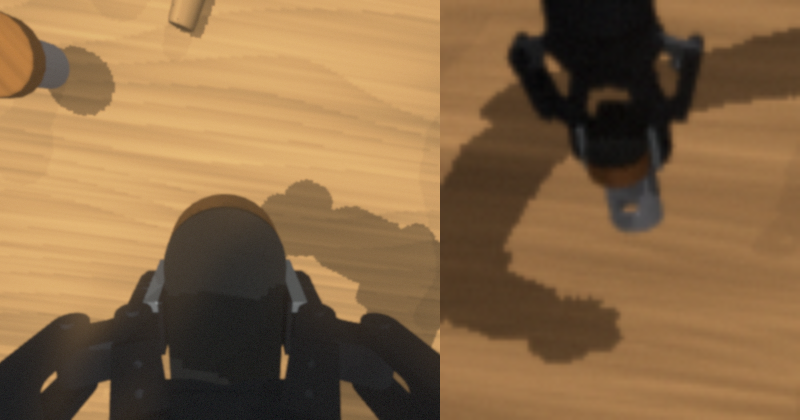

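The left crop shows the pad held squarely, with the toe pointing up the image and its rim at crop (224,195). The right crop shows the tube hanging below, with the slot at scene pixel ~(207.5,159) and the foot at ~(208.7,163).

```bash
python3 - <<'E'
from h import *
import pickle
w,s=pickle.load(open("v5.pkl","rb"))
T=np.array([[0.99,0.143,0,463],[0.143,-0.99,0,-256.8],[0,0,-1,194.5],[0,0,0,1]])
f=lambda p:(T@np.r_[p,1])[:3]
for off in (-4,-1.5,0): 
    print(off,"slot",proj(s,f([off+19,0,49-23.5])),"footfront",proj(s,f([off+19.5,0,49])),"footL/R",proj(s,[f([off,-19.5,49]),f([off,19.5,49])]).round(1).tolist())
    print("  wrist toe top/bottom of pad",proj(w,[f([off+45,0,-31]),f([off+45,0,-11])]).round(1).tolist(),"sides",proj(w,[f([off+10,22,-31]),f([off+10,-22,-31])]).round(1).tolist())
# slot pixels / tube extents
b=s["bgr"]; print(b[150:168,198:220].max(2))
g=w["bgr"][185:225,284].astype(int); print(g.tolist())
E
```

```text
-4 slot [[205.86816385 157.55174405]] footfront [[206.93075277 163.99493632]] footL/R [[214.5, 160.1], [201.6, 159.9]]
  wrist toe top/bottom of pad [[280.6, 210.4], [281.0, 195.5]] sides [[339.5, 299.4], [222.2, 299.6]]
-1.5 slot [[205.72171168 158.07051871]] footfront [[206.78744209 164.51613044]] footL/R [[214.3, 160.6], [201.5, 160.4]]
  wrist toe top/bottom of pad [[280.5, 203.5], [281.0, 189.5]] sides [[339.9, 293.6], [221.8, 293.7]]
0 slot [[205.63365139 158.38245296]] footfront [[206.70127294 164.82951153]] footL/R [[214.3, 160.9], [201.4, 160.7]]
  wrist toe top/bottom of pad [[280.5, 199.2], [281.0, 185.8]] sides [[340.1, 290.0], [221.6, 290.2]]
[[ 55  56  55  56  64  68  72  71  72  69  66  63  59  56  43  57 133 149
  154 155 155 156]
 [ 69  57  53  57  65  69  72  72  72  71  66  62  60  58  47  52 113 146
  148 149 149 150]
 [ 98  76  61  59  61  68  73  72  73  68  67  58  55  69  48  51  93 141
  148 148 150 148]
 [139 123  95  71  63  66  69  68  71  60  59  55  55  69  53  49  85 135
  143 144 144 144]
 [147 146 136  96  67  63  66  60  57  55  54  54  56  72  56  4
[... 1137 characters left out ...]
56 157]
 [154 154 153 153 153 153 151 148 144 145 145 145 146 147 146 152 151 152
  152 156 154 157]]
[[104, 164, 211], [101, 161, 208], [105, 162, 209], [103, 161, 208], [106, 163, 212], [106, 165, 214], [107, 166, 214], [106, 163, 210], [93, 145, 189], [69, 112, 147], [53, 85, 117], [50, 81, 112], [47, 79, 111], [51, 81, 110], [49, 80, 111], [48, 81, 109], [46, 78, 108], [47, 76, 106], [46, 74, 101], [45, 74, 100], [45, 71, 97], [46, 67, 89], [44, 62, 78], [45, 61, 76], [47, 61, 75], [45, 64, 76], [49, 63, 76], [51, 63, 77], [52, 65, 78], [48, 63, 76], [52, 66, 78], [53, 64, 76], [52, 66, 77], [51, 63, 77], [48, 63, 73], [47, 61, 74], [50, 61, 73], [46, 61, 72], [49, 61, 73], [51, 61, 73]]
```

```bash

python3 -m handwheel '[[[0,0,-5.9],[0,0,0],1],[[0,0,-5.9],[0,0,0],1],[[0,0,0],[0.009,-0.0152,0],1],[[0,0,0],[0.018,-0.0304,0],1],[[0,0,0],[0.018,-0.0304,0],1]]' | head -2
python3 -m handwheel '[[[0,0,0],[0.018,-0.0304,0],1],[[0,0,0],[0.018,-0.0304,0],1],[[0,0,0],[0.018,-0.0304,0],1],[[0,0,0],[0.018,-0.0304,0],1],[[0,0,0],[0.018,-0.0304,0],1]]' | head -2
python3 -m handwheel '[[[0,0,0],[0.018,-0.0304,0],1],[[0,0,0],[0.018,-0.0304,0],1],[[0,0,0],[0.018,-0.0304,0],1],[[0,0,0],[0.009,-0.0152,0],1],[[0,0,0],[0,0,0],1]]' | head -3
python3 -m handwheel '[[[0,0,0],[0,0,0],1],[[0,0,0],[0,0,0],1]]'
python3 - <<'E'
from h import *
import pickle
S=[ctrl.read_state()]
w=snap("wrist"); s=snap("scene");t=snap("top"); S.append(ctrl.read_state())
for q in S: print(q["eef_pos"].round(1),q["tool_rot"].round(3),q["force"].round(2))
pickle.dump((w,s,t),open("v6.pkl","wb"))
T=tool(); c=[205,0]
f=lambda d,c:cv2.resize(d["bgr"][c[1]-45:c[1]+45,c[0]-40:c[0]+40],(400,450))
cs=proj(s,[532,124,110])[0].astype(int); ct=proj(t,[532,124,110])[0].astype(int); print(cs-[40,45],ct-[40,45])
cv2.imwrite("pics/c6.png",np.hstack([f(s,cs),f(t,ct)]))
E
```

```text
clock: 6.87
eef_pos: [477.6, -170.1, 192.2]
clock: 7.28
eef_pos: [510.3, 5.2, 192.3]
clock: 7.7
eef_pos: [533.5, 131.6, 192.1]
tool_rot: [-3.138, 0.002, 0.358]
clock: 7.87
eef_pos: [533.3, 123.6, 192.7]
tool_rot: [3.141, 0.004, 0.349]
force: [-0.5, -1.3, -2.7]
width: 43.0
gripper_force: 62.0
[533.3 123.6 192.7] [3.141 0.004 0.349] [-0.48 -1.33 -2.66]
[534.2 123.2 193.8] [3.141e+00 2.000e-03 3.470e-01] [ 0.17 -0.06 -3.15]
[291 154] [196 167]
```

View pics/c6.png

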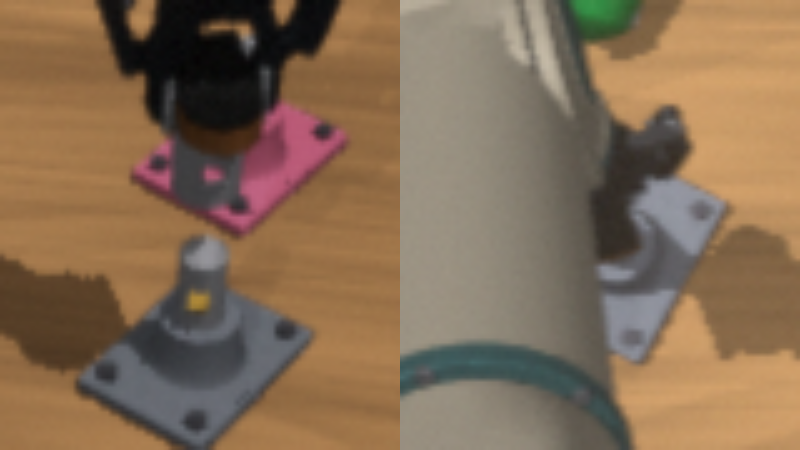

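The left crop (scene) shows the tube hanging over the grey stub: foot edges at crop 172–242 (centre 207), the stub at 180–227 (centre 203.5), the button at (199,300), and pink showing through the slot at (212,172). The arm hides most of the top view.

```bash
python3 - <<'E'
from h import *
import pickle
w,s,t=pickle.load(open("v6.pkl","rb"))
p=proj(s,[[531.3,124,z] for z in (50,75,100,145,165)]); print(p.round(2).tolist(), ((p-[291,154])*5).round(1).tolist())
b=s["bgr"].astype(int).max(2); sat=cv2.cvtColor(s["bgr"],cv2.COLOR_BGR2HSV)[...,1]
for r in (186,188,190,192,206,208,210,212): print(r,sat[r,320:345].tolist(), b[r,320:345].tolist())
E
```

```text
[[329.99, 214.54], [330.43, 208.33], [330.89, 201.94], [331.75, 190.01], [332.15, 184.52]] [[194.9, 302.7], [197.2, 271.6], [199.5, 239.7], [203.8, 180.1], [205.7, 152.6]]
186 [120, 78, 19, 30, 93, 67, 16, 4, 8, 8, 4, 4, 28, 26, 24, 8, 9, 4, 13, 85, 131, 134, 134, 132, 134] [168, 85, 54, 59, 88, 88, 64, 65, 66, 64, 64, 64, 72, 69, 65, 61, 60, 61, 76, 99, 128, 135, 137, 139, 141]
188 [127, 126, 121, 120, 125, 85, 23, 8, 8, 4, 12, 82, 122, 126, 128, 94, 22, 10, 22, 94, 128, 133, 133, 131, 132] [177, 156, 131, 138, 170, 105, 67, 63, 66, 64, 64, 93, 170, 166, 146, 103, 70, 77, 81, 111, 141, 149, 150, 156, 159]
190 [134, 133, 134, 128, 124, 74, 12, 0, 4, 4, 8, 26, 61, 66, 44, 19, 6, 10, 32, 111, 125, 122, 125, 123, 125] [101, 127, 164, 178, 179, 89, 63, 63, 64, 64, 63, 68, 105, 108, 93, 82, 86, 80, 87, 147, 172, 186, 188, 189, 188]
192 [140, 131, 114, 125, 130, 97, 34, 8, 0, 4, 8, 8, 8, 12, 11, 6, 6, 7, 41, 116, 122, 123, 123, 123, 126] [113, 101, 92, 94, 102, 89, 67, 64, 64, 62, 62, 63, 64, 65, 69, 79, 81, 77, 87, 162, 182, 191, 190, 190, 188]
206 [137, 136, 138, 138, 138, 135, 120, 29, 
[... 185 characters left out ...]
47, 148]
208 [138, 137, 139, 137, 135, 136, 106, 29, 4, 7, 7, 9, 9, 11, 9, 6, 95, 133, 135, 138, 140, 138, 136, 138, 138] [152, 153, 150, 151, 151, 148, 108, 71, 67, 73, 76, 83, 88, 91, 86, 85, 115, 148, 145, 144, 142, 142, 141, 140, 140]
210 [137, 137, 135, 136, 138, 131, 88, 15, 4, 8, 4, 10, 6, 6, 6, 15, 104, 137, 141, 138, 141, 137, 136, 139, 140] [158, 155, 153, 154, 151, 140, 98, 68, 66, 68, 69, 75, 80, 84, 81, 84, 110, 127, 132, 133, 134, 136, 135, 136, 137]
212 [139, 134, 135, 131, 105, 23, 8, 0, 44, 127, 100, 89, 86, 15, 9, 6, 11, 31, 88, 117, 132, 136, 136, 139, 137] [162, 164, 161, 152, 126, 87, 63, 62, 82, 129, 112, 109, 110, 86, 82, 80, 94, 106, 122, 140, 143, 146, 148, 147, 147]
```

```bash

python3 -m handwheel '[[[0,0,0],[0,-0.0012,0.015],1],[[0,0,0],[0,0,0.015],1],[[0,0,0],[0,0,0.008],1],[[0,0,0],[0,0,0],1],[[0,0,0],[0,0,0],1]]' | head -4
python3 -m handwheel '[[[0,0,0],[0,0,0.002],1],[[0,0,0],[0,0,0.002],1],[[0,0,0],[0,0,0.001],1],[[0,0,0],[0,0,0],1]]'| head -4
python3 -m handwheel '[[[0,0,0],[0,0,0.001],1],[[0,0,0],[0,0,0.001],1],[[0,0,0],[0,0,0],1]]'| head -4
python3 -m handwheel '[[[0,0,0],[0,0,0.001],1],[[0,0,0],[0,0,0],1]]'| head -4
```

```text
clock: 8.43
eef_pos: [534.0, 125.5, 156.2]
tool_rot: [3.141, 0.001, 0.348]
force: [0.5, 0.4, -3.4]
clock: 8.77
eef_pos: [534.2, 126.3, 151.5]
tool_rot: [3.142, -0.0, 0.349]
force: [-0.8, 0.4, -2.9]
clock: 9.02
eef_pos: [534.1, 126.3, 149.2]
tool_rot: [-3.142, 0.0, 0.35]
force: [-0.3, -0.8, -3.5]
clock: 9.18
eef_pos: [534.1, 126.2, 148.2]
tool_rot: [-3.142, 0.0, 0.35]
force: [0.1, 0.4, -3.1]
```

```bash

python3 -m handwheel '[[[0,0,0],[0,0,0.001],1],[[0,0,0],[0,0,0.001],1],[[0,0,0],[0,0,0],1]]'| head -4
python3 -m handwheel '[[[0,0,0],[0,0,0.001],1],[[0,0,0],[0,0,0],1]]'| head -4
python3 -m handwheel '[[[0,0,0],[0,0,0.001],1],[[0,0,0],[0,0,0],1]]'| head -4
```

```text
clock: 9.43
eef_pos: [534.1, 126.2, 146.1]
tool_rot: [-3.142, 0.0, 0.35]
force: [-0.4, -0.3, -3.0]
clock: 9.6
eef_pos: [534.1, 126.2, 145.2]
tool_rot: [-3.142, 0.0, 0.35]
force: [0.3, 0.5, -2.7]
clock: 9.77
eef_pos: [534.2, 126.2, 144.2]
tool_rot: [3.142, 0.0, 0.349]
force: [-0.1, 0.2, -2.6]
```

```bash

for i in 1; do
python3 -m handwheel '[[[0,0,0],[0,0,0.001],1],[[0,0,0],[0,0,0],1]]'| sed -n 2,4p
python3 -m handwheel '[[[0,0,0],[0,0,0.001],1],[[0,0,0],[0,0,0],1]]'| sed -n 2,4p
python3 -m handwheel '[[[0,0,0],[0,0,0.001],1],[[0,0,0],[0,0,0],1]]'| sed -n 2,4p
python3 -c "
from h import *
print(ctrl.read_state()['torque'])"
done
```

```text
eef_pos: [534.1, 126.2, 143.2]
tool_rot: [-3.142, 0.0, 0.35]
force: [0.6, 0.1, -2.9]
eef_pos: [534.1, 126.2, 142.1]
tool_rot: [3.142, 0.0, 0.35]
force: [-0.6, 0.4, -3.6]
eef_pos: [534.1, 126.2, 141.2]
tool_rot: [3.142, 0.0, 0.349]
force: [0.1, -0.6, -3.1]
[-0.01395908 -0.03253246  0.04151596]
```

```bash

python3 -m handwheel '[[[0,0,0],[0,0,0.002],1],[[0,0,0],[0,0,0.002],1],[[0,0,0],[0,0,0],1]]'| sed -n 2,4p
python3 -m handwheel '[[[0,0,0],[0,0,0.002],1],[[0,0,0],[0,0,0.002],1],[[0,0,0],[0,0,0],1]]'| sed -n 2,4p
python3 -m handwheel '[[[0,0,0],[0,0,0.002],1],[[0,0,0],[0,0,0.002],1],[[0,0,0],[0,0,0],1]]'| sed -n 2,4p
python3 -m handwheel '[[[0,0,0],[0,0,0.002],1],[[0,0,0],[0,0,0.002],1],[[0,0,0],[0,0,0],1]]'| sed -n 2,4p
```

```text
eef_pos: [533.9, 126.2, 136.9]
tool_rot: [-3.142, 0.001, 0.349]
force: [1.3, -0.4, -3.8]
eef_pos: [534.0, 126.2, 132.9]
tool_rot: [-3.142, 0.0, 0.349]
force: [1.2, 0.1, -3.1]
eef_pos: [534.0, 126.2, 128.9]
tool_rot: [-3.141, 0.0, 0.35]
force: [-0.3, 0.4, -3.6]
eef_pos: [534.0, 126.2, 124.9]
tool_rot: [-3.142, 0.0, 0.349]
force: [-0.9, 0.2, -4.3]
```

```bash

python3 -m handwheel '[[[0,0,0],[0,0,0.001],1],[[0,0,0],[0,0,0.001],1],[[0,0,0],[0,0,0],1]]'| sed -n 2,4p
python3 -m handwheel '[[[0,0,0],[0,0,0.001],1],[[0,0,0],[0,0,0],1]]'| sed -n 2,4p
python3 -m handwheel '[[[0,0,0],[0,0,0.001],1],[[0,0,0],[0,0,0],1]]'| sed -n 2,4p
python3 -m handwheel '[[[0,0,0],[0,0,0.001],1],[[0,0,0],[0,0,0],1]]'| sed -n 2,4p
```

```text
eef_pos: [534.2, 126.2, 123.2]
tool_rot: [3.142, 0.0, 0.35]
force: [-0.4, -0.6, -3.1]
eef_pos: [534.2, 126.2, 122.2]
tool_rot: [3.142, 0.0, 0.349]
force: [-0.2, -0.6, -3.2]
eef_pos: [534.3, 126.2, 121.3]
tool_rot: [3.141, -0.0, 0.35]
force: [-0.7, -0.8, -3.0]
eef_pos: [534.6, 126.0, 120.4]
tool_rot: [3.141, -0.001, 0.349]
force: [0.4, -1.1, -2.6]
```

```bash

python3 -m handwheel '[[[0,0,0],[0,0,0.0005],1],[[0,0,0],[0,0,0.0005],1],[[0,0,0],[0,0,0],1]]'| sed -n 2,4p
python3 -m handwheel '[[[0,0,0],[0,0,0.001],1],[[0,0,0],[0,0,0],1]]'| sed -n 2,4p
python3 -m handwheel '[[[0,0,0],[0,0,0.001],1],[[0,0,0],[0,0,0],1]]'| sed -n 2,4p
```

```text
eef_pos: [534.7, 126.0, 119.6]
tool_rot: [3.141, -0.001, 0.349]
force: [0.5, -2.3, -0.9]
eef_pos: [534.7, 125.9, 118.5]
tool_rot: [3.141, -0.001, 0.349]
force: [0.8, -3.2, 0.0]
eef_pos: [534.6, 126.0, 117.4]
tool_rot: [3.141, -0.001, 0.349]
force: [0.6, -2.9, 0.2]
```

```bash

python3 -m handwheel '[[[0,0,0],[-0.0002,0.0006,0],1],[[0,0,0],[0,0,0],1]]'| sed -n 2,4p
python3 -m handwheel '[[[0,0,0],[0,0,0.001],1],[[0,0,0],[0,0,0.0005],1],[[0,0,0],[0,0,0],1]]'| sed -n 2,4p
python3 -m handwheel '[[[0,0,0],[0,0,0.001],1],[[0,0,0],[0,0,0.001],1],[[0,0,0],[0,0,0],1]]'| sed -n 2,4p
python3 -m handwheel '[[[0,0,0],[0,0,0.001],1],[[0,0,0],[0,0,0.001],1],[[0,0,0],[0,0,0],1]]'| sed -n 2,4p
```

```text
eef_pos: [534.6, 125.8, 117.3]
tool_rot: [-3.141, -0.001, 0.35]
force: [1.9, -2.8, 0.0]
eef_pos: [534.5, 125.8, 115.6]
tool_rot: [-3.142, -0.001, 0.35]
force: [3.0, -2.7, -3.2]
eef_pos: [534.5, 125.7, 113.5]
tool_rot: [3.142, -0.0, 0.349]
force: [4.1, -1.6, -4.1]
eef_pos: [534.4, 125.7, 111.6]
tool_rot: [3.142, -0.0, 0.349]
force: [3.0, -2.3, -3.7]
```

```bash

python3 -m handwheel '[[[0,0,0],[0,0,0.0015],1],[[0,0,0],[0,0,0.0015],1],[[0,0,0],[0,0,0.001],1],[[0,0,0],[0,0,0],1]]'| sed -n 2,4p
python3 -m handwheel '[[[0,0,0],[0,0,0.0015],1],[[0,0,0],[0,0,0.0015],1],[[0,0,0],[0,0,0.001],1],[[0,0,0],[0,0,0],1]]'| sed -n 2,4p
python3 -m handwheel '[[[0,0,0],[0,0,0.0015],1],[[0,0,0],[0,0,0.0015],1],[[0,0,0],[0,0,0.001],1],[[0,0,0],[0,0,0],1]]'| sed -n 2,4p
```

```text
eef_pos: [534.3, 125.7, 107.6]
tool_rot: [-3.142, -0.0, 0.35]
force: [3.9, -2.1, -4.4]
eef_pos: [534.2, 125.7, 103.6]
tool_rot: [-3.141, 0.0, 0.35]
force: [4.1, -1.2, -3.5]
eef_pos: [534.1, 125.7, 99.6]
tool_rot: [-3.141, 0.0, 0.35]
force: [3.6, -0.2, -3.6]
```

```bash

python3 -m handwheel '[[[0,0,0],[0,0,0.001],1],[[0,0,0],[0,0,0.001],1],[[0,0,0],[0,0,0],1]]'| sed -n 2,4p
python3 -m handwheel '[[[0,0,0],[0,0,0.001],1],[[0,0,0],[0,0,0],1]]'| sed -n 2,4p
python3 -m handwheel '[[[0,0,0],[0,0,0.001],1],[[0,0,0],[0,0,0],1]]'| sed -n 2,4p
python3 -m handwheel '[[[0,0,0],[0,0,0.0006],1],[[0,0,0],[0,0,0],1]]'| sed -n 2,4p
```

```text
eef_pos: [534.1, 125.6, 97.6]
tool_rot: [-3.142, 0.0, 0.35]
force: [4.2, -0.8, -2.7]
eef_pos: [534.0, 125.6, 96.6]
tool_rot: [-3.142, 0.0, 0.35]
force: [3.2, -1.6, -2.9]
eef_pos: [534.1, 125.5, 95.7]
tool_rot: [3.142, 0.0, 0.349]
force: [3.7, -0.1, -3.8]
eef_pos: [534.2, 125.5, 95.2]
tool_rot: [3.141, 0.0, 0.349]
force: [3.5, -1.8, -3.6]
```

```bash

python3 -m handwheel '[[[0,0,0],[0,0,0.0006],1],[[0,0,0],[0,0,0],1]]'| sed -n 2,4p
python3 -m handwheel '[[[0,0,0],[0,0,0.0006],1],[[0,0,0],[0,0,0],1]]'| sed -n 2,4p
python3 -m handwheel '[[[0,0,0],[0,0,0.0006],1],[[0,0,0],[0,0,0],1]]'| sed -n 2,4p
```

```text
eef_pos: [534.2, 125.5, 94.6]
tool_rot: [3.142, 0.0, 0.349]
force: [4.3, -1.8, -3.8]
eef_pos: [534.3, 125.6, 94.0]
tool_rot: [3.142, -0.0, 0.349]
force: [4.0, -1.7, -2.8]
eef_pos: [534.4, 125.6, 93.9]
tool_rot: [3.142, -0.0, 0.349]
force: [2.2, -1.2, 4.2]
```

```bash
cat > st.py <<'E'
from cell import ctrl
s=ctrl.read_state(); print(round(s["clock"],2),s["eef_pos"].round(1),"yaw",round(s["tool_rot"][2],3),"F",s["force"].round(1),"Tz",s["torque"].round(2))
E
python3 -m handwheel '[[[0,0,0],[0,0,-0.0002],1],[[0,0,2],[0,0.00007,0],1],[[0,0,2],[0,0.00007,0],1],[[0,0,0],[0,0,0],1]]'>/dev/null; python3 st.py
python3 -m handwheel '[[[0,0,2],[0,0.00007,0],1],[[0,0,0],[0,0,0],1]]'>/dev/null; python3 st.py
python3 -m handwheel '[[[0,0,2],[0,0.00007,0],1],[[0,0,0],[0,0,0],1]]'>/dev/null; python3 st.py
python3 -m handwheel '[[[0,0,2],[0,0.00007,0],1],[[0,0,0],[0,0,0],1]]'>/dev/null; python3 st.py
```

```text
16.1 [534.6 125.5  93.9] yaw 0.277 F [ 2.8 -1.1  4.2] Tz [-0.6  -0.77 -0.04]
16.27 [534.7 125.5  93.9] yaw 0.242 F [ 3.7 -1.4  5.9] Tz [-0.58 -0.82 -0.01]
16.43 [534.7 125.3  93.9] yaw 0.207 F [ 3.6 -2.6  5.9] Tz [-0.58 -0.85 -0.06]
16.6 [534.7 125.2  93.9] yaw 0.172 F [ 2.8 -1.6  4.8] Tz [-0.69 -0.79 -0.03]
```

```bash

python3 -m handwheel '[[[0,0,2],[0,0.00007,0],1],[[0,0,0],[0,0,0],1]]'>/dev/null; python3 st.py
python3 -m handwheel '[[[0,0,2],[0,0.00007,0],1],[[0,0,0],[0,0,0],1]]'>/dev/null; python3 st.py
python3 -m handwheel '[[[0,0,2],[0,0.00007,0],1],[[0,0,0],[0,0,0],1]]'>/dev/null; python3 st.py
python3 -m handwheel '[[[0,0,2],[0,0.00007,0],1],[[0,0,0],[0,0,0],1]]'>/dev/null; python3 st.py
```

```text
16.77 [534.7 125.   93.9] yaw 0.137 F [ 4.1 -2.4  4.3] Tz [-0.71 -0.79 -0.01]
16.93 [534.7 124.9  93.9] yaw 0.102 F [ 3.3 -1.9  4.9] Tz [-0.75 -0.73  0.03]
17.1 [534.5 124.7  93.9] yaw 0.067 F [ 2.4 -2.4  5.3] Tz [-0.72 -0.63 -0.  ]
17.27 [534.3 124.8  93.9] yaw 0.033 F [ 2.4 -1.9  6.4] Tz [-0.74 -0.55  0.04]
```

```bash

python3 -m handwheel '[[[0,0,2],[0,0.00007,0],1],[[0,0,0],[0,0,0],1]]'>/dev/null; python3 st.py
python3 -m handwheel '[[[0,0,2],[0,0.00007,0],1],[[0,0,0],[0,0,0],1]]'>/dev/null; python3 st.py
python3 -m handwheel '[[[0,0,2],[0,0.00007,0],1],[[0,0,0],[0,0,0],1]]'>/dev/null; python3 st.py
```

```text
17.43 [534.1 124.9  93.9] yaw -0.002 F [ 1.6 -1.6  7.7] Tz [-0.67 -0.5  -0.04]
17.6 [534.  124.9  93.9] yaw -0.037 F [ 2.3 -2.   7.2] Tz [-0.64 -0.37  0.07]
17.77 [533.9 124.9  93.9] yaw -0.072 F [ 1.3 -2.1  7.7] Tz [-0.6  -0.32  0.03]
```

```bash
cat > br.py <<'E'
from h import *
s=snap("scene"); h=cv2.cvtColor(s["bgr"],cv2.COLOR_BGR2HSV)
c=proj(s,[550,124,69])[0].astype(int); r=(slice(c[1]-9,c[1]+10),slice(c[0]-9,c[0]+10))
print(c); print(s["bgr"][r][...,2].astype(int)-s["bgr"][r][...,0])
import time; cv2.imwrite(f"pics/s_{time.time():.0f}.png",s["bgr"])
E
python3 br.py
python3 -m handwheel '[[[0,0,2],[0,0.00007,0],1],[[0,0,0],[0,0,0],1]]'>/dev/null; python3 st.py
python3 -m handwheel '[[[0,0,1],[0,0,0],1],[[0,0,0],[0,0,0],1]]'>/dev/null; python3 st.py
python3 -m handwheel '[[[0,0,1],[0,0,0],1],[[0,0,0],[0,0,0],1]]'>/dev/null; python3 st.py
```

```text
[329 214]
[[ 87  70  45  31  15   5   2   0   1   1   0   2   3  -1   2   1   9  20
   29]
 [ 87  87  70  41  33  21   9   6   5   3   1   5   1   1   7   8  26  36
   23]
 [ 83  82  72  42  36  34  29  17  13  14  12  15  13  19  26  30  39  40
   21]
 [ 82  82  78  50  39  39  36  34  37  34  36  36  38  44  46  46  45  39
   30]
 [ 81  81  80  65  46  38  36  36  40  44  46  48  48  48  46  47  44  28
   29]
 [ 84  83  82  79  59  35  32  36  40  44  47  49  48  47  47  38  29  15
   34]
 [ 86  85  84  83  62  20  19  26  34  42  44  45  45  39  31  18   3   5
   38]
 [ 88  86  84  78  53  11   2   8  17  25  27  29  21  15   4   1   0   4
   30]
 [ 87  86  77  53  12   1  -3   1   6  15  15  15   9   2  -2  -1  -3  -2
   -1]
 [ 79  75  41   7  -5  -1  -2   0  20  54  52  48  32   4  -2  -2  -2  -2
   -7]
 [ 45  26   3  -4  -6  -4  -1   2  23  50  57  55  39   5  -2   0  -2  -3
   -7]
 [ 19   0  -5  -8  -6  -1  -1  -1   6  11  17  17  12   0  -2  -1  -3  -1
   -8]
 [ -1  -6  -6  -6  -6  -2  -1  -2  -2   0   0  -1  -1  -2  -2  -2  -2  -3
  -10]
 [ -5  -5  -5  -7  -6  -3  -2  -2  -1  -1  -2  -2  -3  -2  -2   0  -1  -6
  -11]
 [ -7  -7  -6  -6  -7  -5  -3  -2  -2  -4   0  -2  -2  -2  -1  -1  -4  -9
   -8]
 [ -5  -4  -5  -6  -6  -6  -5  -4  -3  -2  -1   0  -2  -2  -5  -4  -9  -8
   -8]
 [ -5  -4  -4  -6  -5  -5  -6  -6  -6  -6  -6  -7  -6  -7  -9 -10  -9  -8
   -6]
 [ -6  -5  -6  -4  -5  -6  -6  -5  -8  -9  -9 -10  -8  -7  -9  -8  -8  -8
   -7]
 [ -4  -6  -5  -5  -6  -6  -6  -7  -5  -7  -7  -7  -7  -8  -7  -7  -8  -6
   -7]]
17.98 [533.9 124.8  93.9] yaw -0.107 F [ 1.6 -1.5  6.5] Tz [-0.64 -0.36  0.02]
18.15 [533.9 124.7  93.9] yaw -0.123 F [ 1.  -1.5  7. ] Tz [-0.65 -0.38  0.01]
18.32 [533.8 124.7  93.9] yaw -0.141 F [ 2.4 -1.5  7.5] Tz [-0.72 -0.35  0.09]
```

```bash

python3 -m handwheel '[[[0,0,1],[0,0,0],1],[[0,0,0],[0,0,0],1]]'>/dev/null; python3 st.py
python3 -m handwheel '[[[0,0,1],[0,0,0],1],[[0,0,0],[0,0,0],1]]'>/dev/null; python3 st.py
python3 -m handwheel '[[[0,0,1],[0,0,0],1],[[0,0,0],[0,0,0],1]]'>/dev/null; python3 st.py
python3 -m handwheel '[[[0,0,1],[0,0,0],1],[[0,0,0],[0,0,0],1]]'>/dev/null; python3 st.py
```

```text
18.48 [533.8 124.7  93.9] yaw -0.158 F [ 1.3 -1.2  7.6] Tz [-0.68 -0.36  0.11]
18.65 [533.8 124.7  93.9] yaw -0.175 F [ 1.2 -2.1  7. ] Tz [-0.73 -0.33  0.11]
18.82 [533.7 124.7  93.9] yaw -0.193 F [ 0.9 -1.7  8.9] Tz [-0.68 -0.23  0.17]
18.98 [533.7 124.7  93.9] yaw -0.21 F [ 1.2 -2.5  7.6] Tz [-0.79 -0.28  0.22]
```

```bash

python3 -m handwheel '[[[0,0,-3],[0,0,0],1],[[0,0,-4],[0,0,0],1],[[0,0,-4],[0,0,0],1],[[0,0,0],[0,0,0],1]]'>/dev/null; python3 st.py
python3 -m handwheel '[[[0,0,0],[0,0,-0.0007],1],[[0,0,0],[0,0,0],1]]'>/dev/null; python3 st.py
python3 -m handwheel '[[[0,0,0],[0,0,-0.0007],1],[[0,0,0],[0,0,-0.0007],1],[[0,0,0],[0,0,0],1]]'>/dev/null; python3 st.py
python3 -m handwheel '[[[0,0,0],[0,0,-0.0007],1],[[0,0,0],[0,0,0],1]]'>/dev/null; python3 st.py
```

```text
19.32 [532.8 124.6  93.9] yaw -0.015 F [ 0.3 -1.9  9.3] Tz [-0.66  0.07 -0.05]
19.48 [532.8 124.6  93.9] yaw -0.018 F [-1.2 -1.2  4.5] Tz [-0.58 -0.01 -0.03]
19.73 [533.2 124.9  95. ] yaw -0.017 F [ 0.7 -0.7 -3.4] Tz [-0.2  -0.04 -0.04]
19.9 [533.5 124.9  96. ] yaw -0.017 F [ 0.5 -1.1 -3.4] Tz [-0.18  0.06  0.02]
```

```bash

python3 -m handwheel '[[[0,0,0],[0,0,-0.0007],1],[[0,0,0],[0,0,0],1]]'>/dev/null; python3 st.py
python3 -m handwheel '[[[0,0,0],[0,0,-0.0005],1],[[0,0,0],[0,0,0],1]]'>/dev/null; python3 st.py
python3 -m handwheel '[[[0,0,0],[0,0,-0.0005],1],[[0,0,0],[0,0,0],1]]'>/dev/null; python3 st.py
```

```text
20.07 [533.7 124.9  96.9] yaw -0.017 F [-0.4 -0.5 -3.6] Tz [-0.1   0.12  0.01]
20.23 [533.7 124.9  97. ] yaw -0.017 F [ 0.2 -0.2 -9.3] Tz [0.04 0.02 0.02]
20.4 [533.7 124.9  97.3] yaw -0.017 F [  2.1   0.9 -15. ] Tz [ 0.15 -0.21  0.07]
```

```bash

python3 -m handwheel '[[[0,0,0],[0,0,0],1],[[0,0,0],[0,0,0],1],[[0,0,0],[0,0,0],1]]'>/dev/null; python3 st.py
python3 -m handwheel '[[[0,0,0],[0,0,0.001],1],[[0,0,0],[0,0,0.001],1],[[0,0,0],[0,0,0],1]]'>/dev/null; python3 st.py
python3 -m handwheel '[[[0,0,0],[0,0,0.001],1],[[0,0,0],[0,0,0.0005],1],[[0,0,0],[0,0,0],1]]'>/dev/null; python3 st.py
python3 -m handwheel '[[[0,0,0],[0,0,0.0004],1],[[0,0,0],[0,0,0],1]]'>/dev/null; python3 st.py
```

```text
20.65 [533.8 124.8  97.4] yaw -0.017 F [  2.2   1.1 -19.5] Tz [ 0.27 -0.26 -0.02]
20.9 [534.6 124.5  96.9] yaw -0.017 F [-0.8 -1.2 -7. ] Tz [-0.03  0.25  0.03]
21.15 [534.7 124.4  95.2] yaw -0.017 F [-1.8 -1.6 -2.1] Tz [-0.27  0.31 -0.01]
21.32 [534.6 124.5  94.5] yaw -0.017 F [-1.4 -1.2 -2.4] Tz [-0.34  0.26 -0.02]
```

```bash

python3 -m handwheel '[[[0,0,0],[0,0,0.0004],1],[[0,0,0],[0,0,0],1]]'>/dev/null; python3 st.py
python3 -m handwheel '[[[0,0,0],[0,0,0.0003],1],[[0,0,0],[0,0,0],1]]'>/dev/null; python3 st.py
```

```text
21.48 [534.6 124.6  94. ] yaw -0.017 F [-2.4 -1.4 -0.8] Tz [-0.46  0.32 -0.02]
21.65 [534.7 124.6  94. ] yaw -0.017 F [-2.4 -1.   2.5] Tz [-0.56  0.43  0.03]
```

```bash

python3 -m handwheel '[[[0,0,0],[0,0,0],0.4],[[0,0,0],[0,0,0],0.3],[[0,0,0],[0,0,0],0.15],[[0,0,0],[0,0,0],0],[[0,0,0],[0,0,0],0]]'
python3 -m handwheel '[[[0,0,0],[0,0,0],0],[[0,0,0],[0,0,0],0],[[0,0,0],[0,0,-0.01],0],[[0,0,0],[0,0,-0.02],0],[[0,0,0],[0,0,-0.03],0]]'
python3 -m handwheel '[[[0,0,0],[0,0,-0.04],0],[[0,0,0],[0,0,-0.04],0],[[0,0,0],[0,0,-0.02],0],[[0,0,0],[0,0,0],0]]'
python3 - <<'E'
from h import *
s=snap("scene"); w=snap("wrist")
c=proj(s,[550,124,75])[0].astype(int)
a=cv2.resize(s["bgr"][c[1]-35:c[1]+35,c[0]-33:c[0]+34],(400,420)); cv2.imwrite("pics/c9.png",np.hstack([a,w["bgr"][:,90:490]])); print(c)
E
```

```text
clock: 22.07
eef_pos: [534.6, 125.0, 93.6]
tool_rot: [-3.141, -0.001, -0.017]
force: [1.3, -0.3, -0.1]
width: 85.2
gripper_force: 0.0
clock: 22.48
eef_pos: [532.6, 124.3, 152.8]
tool_rot: [3.14, 0.005, -0.017]
force: [0.6, -0.3, -0.5]
width: 85.1
gripper_force: 0.0
clock: 22.82
eef_pos: [537.5, 125.3, 259.6]
tool_rot: [-3.138, -0.011, -0.017]
force: [0.4, -0.3, -0.4]
width: 85.3
gripper_force: 0.0
[329 212]
```

View pics/c9.png

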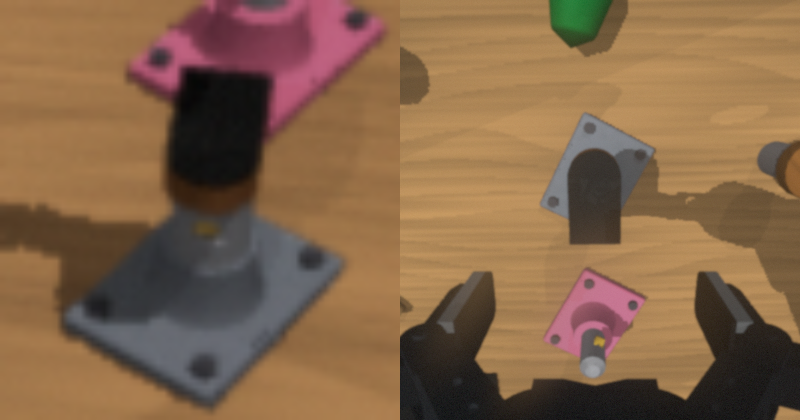

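The head sits on the collar of the grey stand with the brass button showing in its slot (left crop, 207,229). The gripper is clear of it. The pull at 3.1 mm rise and the turning stop both showed it locked, so I'm handing in.

```bash
python3 -c "
from cell import ctrl
print(ctrl.finish_job())"
```

```text
the job is handed in; nothing more can be done
None
```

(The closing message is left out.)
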